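# Draw the battery pack from the charging box and hold it level for a look at its contacts

### The job

Swing the charging box's cover all the way open and lower it gently onto its stop, then draw the rectangular battery pack up out of its socket, leaving the round hand lamp in the other socket and the bits on the shelf where they are. Turn the pack on its side in the air, so that it lies about level (facing any way) at least 10 cm above the box's rim, where the contacts in its foot can be looked at from the side. Finish while still holding it there, steady, with the cover left open on its stop; do not put the pack down or let it go.

Things in the scene. Friction and masses are not known exactly. Their poses are not given: they have to be found in the camera images.
- charger: Fixed grey metal box, open on top under its cover: 260 (x) x 160 (y) mm, rim 120 above the shelf, walls 6, floor 8 thick. Origin: centre of underside; z up; yaw up to 0.4 rad. Two equal sockets at x = -55 and +55 mm, y = 0: 44 x 56 mm openings, 4 mm walls, tops 53 mm above the shelf. Cover hinged along the +y side, handle out on the -y side.
- cover (a joint): Cover angle (rad): 0 shut, level on the rim; grows as the handle side rises; 1.92 on its stop, leaning 20 degrees past upright. Steel plate 260 x 160 x 4 mm, 0.35 kg, nearly frictionless hinge: let go before 1.57 it falls shut, after that it drops and slams on the stop, so guide it all the way; there its weight keeps it.
- cover_hinge (a point): Point on the hinge line of the cover, mid-length, 122 mm above the shelf. The hinge line runs along the charger's x. Does not move as the cover turns.
- cover_handle (a point): Middle of the cover's handle: straight round bar 12 mm thick, 110 long, parallel to the hinge line, 40 mm off the cover's free edge in the cover's plane on a leg at each end; 200 mm from the hinge line. Shut: 122 mm above the shelf, free air below. Can be pinched from above across the bar; turns between the fingers as the cover swings.
- pack: Loose rectangular battery pack, grey plastic, dark band near the top, 40 x 52 x 105 mm (x, y, z), 0.2 to 0.45 kg, upright in either socket, its x along the charger's x, 2 mm play all round. Origin: centre of its underside, the contact foot (two brass strips); z from foot to top. Top 113 mm above the shelf; 50 mm of free space or more on both x sides above the socket.
- pack_mid (a point): Middle of the battery pack, 52.5 mm from its foot along its z.
- lamp: Loose round hand lamp, grey plastic with a clear domed lens on top, standing in the other socket: foot block 40 x 52 x 50 mm, round barrel 40 mm across above it, 105 mm high in all. Origin: centre of its underside. To be left alone.
- lens: Bystander: loose cracked amber lamp lens, a dome 68 mm across and 30 mm high, lying on the shelf. Origin: centre of its underside.
- knob_a: Bystander: loose black switch knob, 42 mm across and 25 mm high, on the shelf. Origin: centre of its underside.
- knob_b: Bystander: a second black switch knob like the first. Origin: centre of its underside.
- latch_plate: Bystander: loose flat steel battery latch plate 75 x 42 x 5 mm with two holes, on the shelf. Origin: centre of its underside.

How it is judged:
By the outcome, as a careful person would: the job done as asked, in the order asked, and still so for the second after the job is handed in, while the arm keeps its last pose, push and grip.
It also fails if it takes over 69 s, if anything falls off the work surface, if the arm or the gripper's body presses on something with over 40 N, if the wrist force passes 120 N, or if a joint passes its speed limit or range.

### The arm

A 6-joint arm with a two-finger parallel gripper is mounted at the origin on the work surface. World frame = base frame: x ahead of the robot, y to its left, z up, the work surface at z = 0. Lengths are in m, angles in degrees, forces in N, time in s.
With the tool pointing down it reaches from about 0.25 to 0.725 m from the base axis. Payload 9.7 kg.
Tool frame: the origin (TCP) lies on the centre line of the jaws, within the pads' length; the fingertips stand 19 mm ahead of it and the grasp point (between the pads) is the TCP; z points along the fingers, y is the direction in which the jaws open and shut (so a half turn about z gives the same grasp; the last joint's range is limited). The gripper opens to 85 mm and grips with 20 to 120 N. Pads are 22 mm wide; open, the fingers measure 114 mm over their backs; the gripper's body (76 mm by 85 mm) begins 54 mm behind the grasp point. The pads swing forward as they close: fully open they stand 13 mm farther back than shut.
Start: joints at [66.406, 4.979, 10.078, 95.1, 0, 90], TCP at [0.22, 0.504, 0.25] pointing down, gripper open.
Joint ranges: [-179.16, 179.16], [-48.56, 103.87], [-65.8, 70.77], [-126.05, 130.52], [-82.76, 87.17], [-180, 180]. Speed limits (degrees/s): [127.2, 127.2, 147.25, 180, 180, 180].

### API

Orientations are given as [roll, pitch, yaw] about the fixed x, y, z axes, in that order (R = Rz(yaw) Ry(pitch) Rx(roll)).
In Python, from workcell import bot gives the robot as it stands.
- The arm moves only by the tool servo_tool, never from a script. Its argument "motion" is a list that holds one entry, the list of rows, each a list of 6 numbers: the shift along the tool's x, y, z in mm, then the turn, a rotation vector about the tool's x, y, z in rad. A call has 1 to 5 rows; each row shifts and turns the commanded pose from where the row before left it, along the tool's axes as they then stand; what a row does not reach is not made up. A row lasts 1/10 s, in which the tool goes at most 50 mm and 8.59 degrees, less where a joint would pass 70% of its speed; a pose out of reach is approached as far as the arm can. A call is refused whole if a number of a shift passes 50 or a number of a turn 0.15, either way. A call with a gripper value outside its range is refused whole. "gripper" is the finger opening in mm, from 0 to 85.4, set as the call begins (left out, the last holds). The fingers move at their own pace and stop on an object; "newtons" is the grip in N (left out, the last holds). Time passes only in rows, so rows that do not move let the fingers close. It gives the time, the measured TCP pose, the force and the opening at its end, in the units of the state.
- bot.get_obs(): the state, without advancing time (a new reading comes with each control period).
- bot.camera(name): name is "side" or "top" or "wrist"; returns a dict with "color" (480x640x3 uint8, red, green, blue), "fx", "fy", "cx", "cy" (pixels), "R" (3x3) and "t" (3): a world point X has camera coordinates R X + t. Camera axes: x right, y down, z forward; pixel columns grow to the right and rows downward; lengths in m; the calibration is good to about 2 mm. A picture is of the moment at which its call begins. There is no depth.
- bot.job_done(): hands the job in, once; it reports no verdict.
Trained networks look in a picture, given as the dict that the camera call returned (one of the last four; its "shot" number tells which), for a name from the list of things; names that differ only in an ending like _2 or _b are one class to them, and where a whole thing is asked for, a point or a joint stands for the part that bears it (a point fixed in the world has none). Each returns a list of dicts, best first, with "confidence" (0 to 1); they miss things now and then, are a little off and sometimes report something else, mostly with a low value. They report only what shows in the picture. A call takes as long as a camera call.
- bot.look_for(picture, label): "rect" ([left, top, width, height] in pixels, round what is visible of it).
The state is a dict: "time": time; "q": joint angles; "qd": joint speeds; "joint_efforts": joint torques, N m; "ee_pos": TCP position; "tcp_rot": TCP orientation; "wrist_force": force on the tool from outside, world axes, zero at the start; "torque": the same for the moment, N m; "opening": finger opening in m.
Only numpy, scipy, OpenCV 4.12 (cv2) and the standard library are available. Lean on these libraries where they do the work, as an engineer would, in place of code of your own. Each camera call takes 0.05 s, during which the arm holds its last target.

## Working session

There is one attempt and no reset: what is moved stays moved. The work goes in short steps, Python scripts to look and compute and a tool call to move; the robot and the scene stay as the last step left them, time stands still between calls to the robot, and variables do not carry over. Pictures are saved under pics/ and viewed, and the job is handed in when it is done.

Besides the shell and the picture viewer there is one more tool, called after "Emit:" as name(argument=value, ...), one argument or row to a line, values as JSON. servo_tool: Moves the arm, as the interface text tells. Its arguments: {"type":"object","properties":{"motion":{"type":"array","items":{"type":"array","items":{"type":"array","items":{"type":"number"}}}},"gripper":{"type":"number"},"newtons":{"type":"number"}},"required":["motion"]}

```bash
ls; mkdir -p pics; python3 - <<'E'
from workcell import bot
import cv2,numpy as np
print({k:np.round(v,3).tolist() for k,v in bot.get_obs().items()})
for n in ["side","top","wrist"]:
    p=bot.camera(n); cv2.imwrite(f"pics/{n}0.png",p["color"][:,:,::-1])
    print(n,p["fx"],p["cx"],p["cy"],np.round(p["R"],4).tolist(),np.round(p["t"],4).tolist())
    for l in ["charger","cover","cover_handle","pack","lamp","lens","knob_a","latch_plate"]:
        print(l,[(np.round(d["rect"],1).tolist(),round(d["confidence"],2)) for d in bot.look_for(p,l)[:2]])
E
```

```text
pics
{'time': 0.0, 'q': [66.406, 5.01, 10.033, 95.099, -0.001, 90.0], 'qd': [-0.007, 0.069, 0.008, -0.017, -0.042, 0.057], 'joint_efforts': [0.001, -52.039, 46.48, 0.016, -0.0, 0.0], 'ee_pos': [0.22, 0.504, 0.25], 'tcp_rot': [-179.924, 0.001, 156.407], 'wrist_force': [0.862, 0.714, -0.448], 'torque': [-0.007, 0.024, -0.042], 'opening': 0.085}
side 446.86509132527124 311.17362616056994 236.37972577081476 [[0.9954, -0.0949, -0.0098], [-0.0679, -0.6324, -0.7716], [0.0671, 0.7688, -0.636]] [-0.5831, 0.1508, 0.8382]
charger [([171.9, 192.7, 161.8, 135.9], 0.77)]
cover [([168.7, 192.7, 163.8, 92.5], 0.62)]
cover_handle [([169.2, 193.3, 165.4, 91.9], 0.59)]
pack []
lamp [([264.3, 349.0, 24.9, 25.7], 0.56)]
lens []
knob_a [([263.4, 348.9, 29.4, 28.5], 0.91), ([331.9, 335.1, 28.0, 29.8], 0.69)]
latch_plate []
top 493.0396631805272 319.246426760115 232.0756164650991 [[0.0096, -0.9999, -0.0092], [-0.9805, -0.0076, -0.1964], [0.1963, 0.0109, -0.9805]] [0.02, 0.5843, 0.9147]
charger [([237.2, 202.4, 146.0, 165.9], 0.61)]
cover [([240.4, 202.1, 140.3, 162.2], 0.94)]
cover_handle [([238.7, 201.3, 143.3, 162.8], 0.77)]
pack []
lamp []
lens [([229.6, 325.3, 33.7, 39.4], 0.93), ([391.5, 207.2, 17.7, 21.3], 0.51)]
knob_a [([398.1, 262.9, 23.0, 18.9], 0.88), ([391.2, 204.1, 18.3, 24.3], 0.83)]
latch_plate [([202.0, 268.1, 36.8, 39.2], 0.64)]
wrist 407.96407697702466 316.9323760275047 235.5124842105767 [[0.4, 0.9165, 0.0002], [0.8828, -0.3853, 0.2686], [0.2462, -0.1072, -0.9633]] [-0.5498, -0.0347, 0.3782]
charger []
cover []
cover_handle []
pack []
lamp []
lens [([68.0, 458.6, 27.2, 18.2], 0.55)]
knob_a [([63.3, 461.2, 33.9, 14.0], 0.29)]
latch_plate []
```

View pics/side0.png

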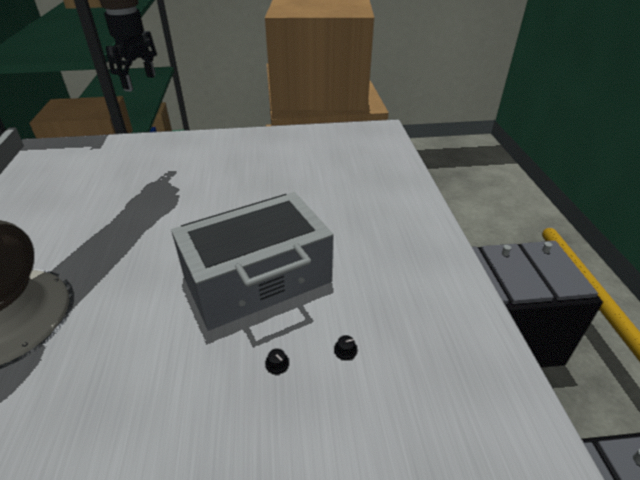

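View pics/top0.png

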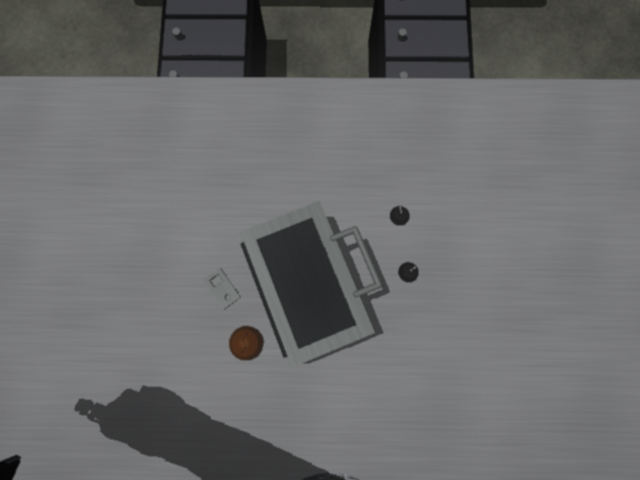

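```bash
python3 - <<'E'
import cv2
a=cv2.imread('pics/top0.png')[180:380,190:450]; cv2.imwrite('pics/top0c.png',cv2.resize(a,None,fx=3,fy=3,interpolation=cv2.INTER_CUBIC))
a=cv2.imread('pics/side0.png')[170:390,150:400]; cv2.imwrite('pics/side0c.png',cv2.resize(a,None,fx=2.7,fy=2.7,interpolation=cv2.INTER_CUBIC))
E
```

```text
(no output)
```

View pics/top0c.png

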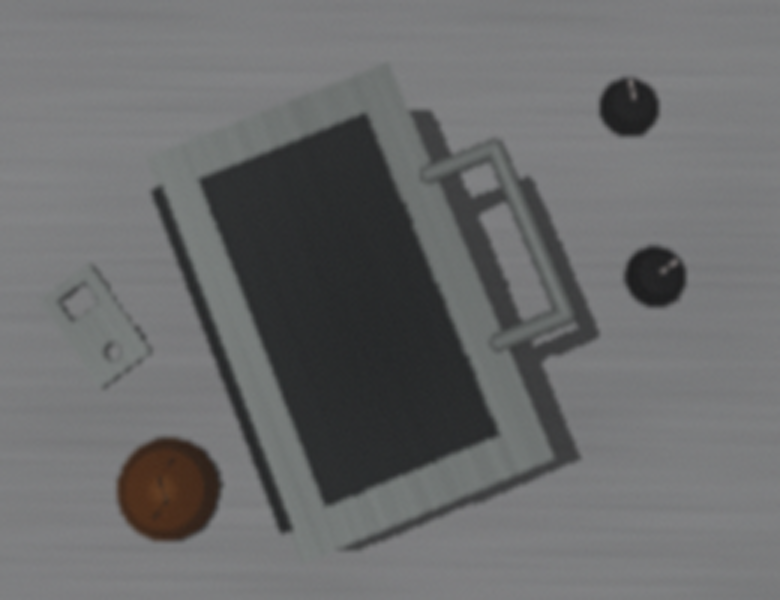

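View pics/side0c.png

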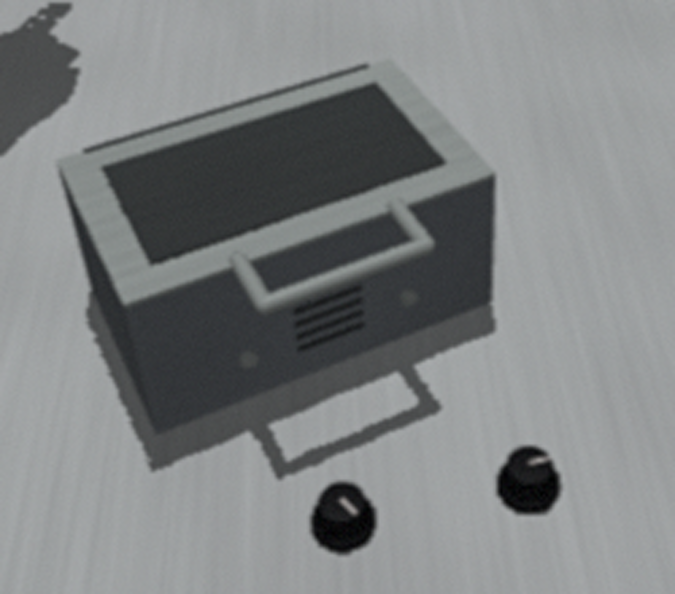

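```bash
cat > h.py <<'E'
import numpy as np, cv2
from workcell import bot
from scipy.spatial.transform import Rotation as Rn
def proj(p,X):
    c=np.asarray(X)@np.array(p["R"]).T+np.array(p["t"])
    return np.c_[p["fx"]*c[:,0]/c[:,2]+p["cx"],p["fy"]*c[:,1]/c[:,2]+p["cy"]]
def ray_z(p,u,v,z):
    d=np.array([(u-p["cx"])/p["fx"],(v-p["cy"])/p["fy"],1.]); R=np.array(p["R"]);t=np.array(p["t"])
    o=-R.T@t; w=R.T@d; return o+w*(z-o[2])/w[2]
def c2w(P,X):  # P = x,y,yaw
    X=np.asarray(X,float); c,s=np.cos(P[2]),np.sin(P[2])
    return np.c_[P[0]+c*X[:,0]-s*X[:,1],P[1]+s*X[:,0]+c*X[:,1],X[:,2]]
def st():
    o=bot.get_obs(); return o,np.array(o["ee_pos"]),Rn.from_euler("xyz",o["tcp_rot"],degrees=True)
def delta(pos,rot):
    o,p,r=st(); return r.inv().apply(pos-p)*1000,(r.inv()*rot).as_rotvec()
E
python3 - <<'E'
from h import *
from scipy.optimize import least_squares
T=bot.camera("top");S=bot.camera("side")
X=[[.13,-.08,.124],[-.13,-.08,.124],[-.13,.08,.124],[.13,.08,.124],[.049,-.12,.128],[-.049,-.12,.128]]
t=np.array([[388,63],[556,455],[305,560],[148,165],[497,143],[573,316]])/3.+[190,180]
s=np.array([[495,175],[130,303],[60,162],[390,62],[430,236],[265,301]])/2.7+[150,170]
f=lambda P:np.r_[(proj(T,c2w(P,X))-t),(proj(S,c2w(P,X))-s)].ravel()
r=least_squares(f,[.47,.02,.4],loss="soft_l1");P=r.x;print(P);print(np.round(r.fun.reshape(-1,2),1))
print(c2w(P,[[0,-.12,.122],[0,.08,.122],[.055,0,.1],[-.055,0,.1]]))
for n,p in(("top",T),("side",S)):
    im=p["color"][:,:,::-1].copy()
    for q in proj(p,c2w(P,X)): cv2.circle(im,tuple(int(round(v)) for v in q),2,(0,0,255),-1)
    cv2.imwrite(f"pics/fit_{n}.png",cv2.resize(im[170:390,150:430],None,fx=2.5,fy=2.5))
E
```

```text
[0.48078195 0.04755412 0.40287321]
[[-0.1 -1. ]
 [ 0.4  0. ]
 [-0.1  0.9]
 [-0.4 -2.5]
 [ 0.8  3.2]
 [-2.8 -5. ]
 [ 0.8 -0.4]
 [-1.5  1.6]
 [-1.5  0.1]
 [ 0.3 -1. ]
 [-3.9  2.8]
 [ 4.  -1.3]]
[[ 0.52782952 -0.06283848  0.122     ]
 [ 0.4494169   0.12114918  0.122     ]
 [ 0.53137856  0.06911759  0.1       ]
 [ 0.43018534  0.02599064  0.1       ]]
```

View pics/fit_top.png

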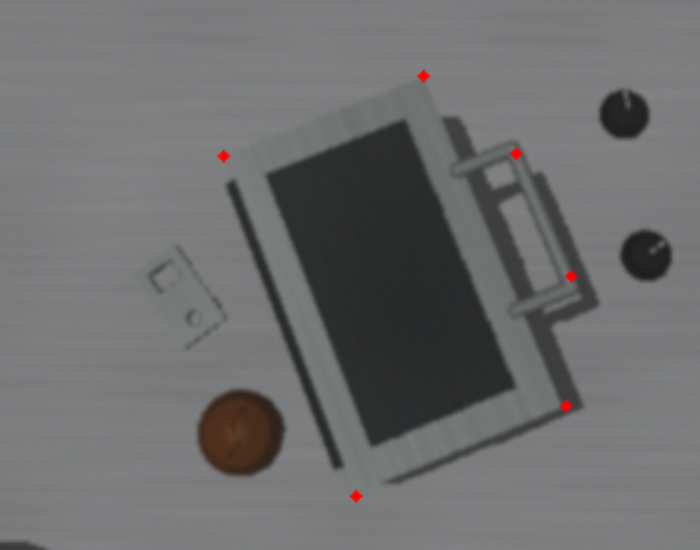

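Emit:
servo_tool(
  motion=[
    [[-34, -26, 0, 0, 0, 0], [-34, -26, 0, 0, 0, 0], [-34, -26, 0, 0, 0, 0], [-34, -26, 0, 0, 0, 0], [-34, -26, 0, 0, 0, 0]],
  ],
  gripper=40,
  newtons=20,
)

```text
time: 1.95
ee_pos: [0.3243, 0.3153, 0.2504]
tcp_rot: [180.0, 0.0, 156.4]
wrist_force: [0.0, 0.0, -0.2]
opening: 0.0401
```

Emit:
servo_tool(
  motion=[
    [[-34, -26, 0, 0, 0, 0], [-34, -26, 0, 0, 0, 0], [-34, -26, 0, 0, 0, 0], [-34, -26, 0, 0, 0, 0], [-34, -26, 0, 0, 0, 0]],
  ],
)

```text
time: 2.45
ee_pos: [0.4282, 0.128, 0.2506]
tcp_rot: [180.0, 0.0, 156.4]
wrist_force: [1.2, 0.5, -0.2]
opening: 0.04
```

Emit:
servo_tool(
  motion=[
    [[-34, -26, 0, 0, 0, 0], [-34, -26, 0, 0, 0, 0], [-34, -26, 0, 0, 0, 0], [-34, -26, 0, 0, 0, 0], [-34, -26, 0, 0, 0, 0]],
  ],
)

```text
time: 2.95
ee_pos: [0.532, -0.0593, 0.2504]
tcp_rot: [180.0, 0.0, 156.4]
wrist_force: [1.0, 0.5, 0.3]
opening: 0.04
```

Emit:
servo_tool(
  motion=[
    [[0, 0, 0, 0, 0, 0.15], [0, 0, 0, 0, 0, 0.15], [0, 0, 0, 0, 0, 0.15], [0, 0, 0, 0, 0, 0.15], [0, 0, 0, 0, 0, 0.15]],
  ],
)

```text
time: 3.45
ee_pos: [0.5314, -0.0576, 0.2503]
tcp_rot: [-180.0, -0.0, 113.1]
wrist_force: [-0.1, -0.2, -0.6]
opening: 0.0403
```

Emit:
servo_tool(
  motion=[
    [[0, 0, 0, 0, 0, 0.15], [0, 0, 0, 0, 0, 0.15], [0, 0, 0, 0, 0, 0.15], [0, 0, 0, 0, 0, 0.15], [0, 0, 0, 0, 0, 0.15]],
  ],
)

```text
time: 3.95
ee_pos: [0.5314, -0.0575, 0.2503]
tcp_rot: [180.0, -0.0, 70.1]
wrist_force: [0.2, -0.1, 0.0]
opening: 0.0399
```

Emit:
servo_tool(
  motion=[
    [[0, 0, 0, 0, 0, 0.15], [0, 0, 0, 0, 0, 0.15], [0, 0, 0, 0, 0, 0.15], [0, 0, 0, 0, 0, 0.15], [0, 0, 0, 0, 0, 0.15]],
  ],
)

```text
time: 4.45
ee_pos: [0.5314, -0.0575, 0.2503]
tcp_rot: [180.0, -0.0, 27.1]
wrist_force: [0.2, -0.4, -0.3]
opening: 0.0402
```

```bash
python3 - <<'E'
from h import *
o,p,r=st();print(o["time"],np.round(o["q"],1),p.round(4),o["tcp_rot"],o["opening"])
W=bot.camera("wrist");cv2.imwrite("pics/w1.png",W["color"][:,:,::-1])
P=[.4808,.0475,.4029]
print(proj(W,c2w(P,[[.049,-.12,.128],[-.049,-.12,.128],[.13,-.08,.124],[-.13,-.08,.124]])).round())
import pickle;pickle.dump({k:W[k] for k in W},open("w1.pkl","wb"))
E
```

```text
4.45 [ -6.2   2.8   7.8  95.   -0.  146.7] [ 0.5314 -0.0575  0.2503] [ 1.79999235e+02 -1.02639593e-03  2.71345903e+01] 0.04023187414957641
[[328. 164.]
 [317. 314.]
 [267.  10.]
 [253. 410.]]
```

View pics/w1.png

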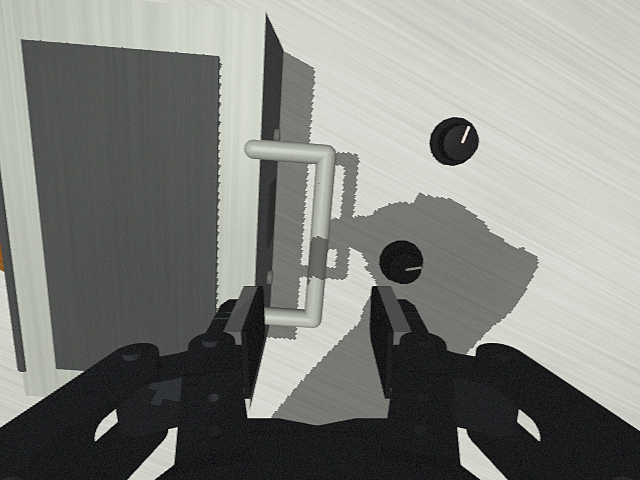

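```bash
python3 - <<'E'
from h import *
import pickle
W=pickle.load(open("w1.pkl","rb"))
a=ray_z(W,327,152,.124);b=ray_z(W,313,318,.124);print(a,b,(a+b)/2,np.linalg.norm(a-b),np.degrees(np.arctan2(*(a-b)[[1,0]])))
c=ray_z(W,266,11,.124);d=ray_z(W,222,57,.124);e=ray_z(W,216,355,.124);print("corner",c,np.degrees(np.arctan2(*(d-e)[[1,0]])))
print(c2w([.4808,.0475,.4029],[[.13,-.08,.124]]))
E
```

```text
[ 0.57875192 -0.03998112  0.124     ] [ 0.47710614 -0.08233711  0.124     ] [ 0.52792903 -0.06115912  0.124     ] 0.11011763900319878 22.62158486132463
corner [0.63107023 0.02519366 0.124     ] 22.3402987339526
[[0.63175764 0.02487719 0.124     ]]
```

Emit:
servo_tool(
  motion=[
    [[-5, 2, 0, 0, 0, 0.077], [0, 0, 30, 0, 0, 0], [0, 0, 30, 0, 0, 0], [0, 0, 0, 0, 0, 0], [0, 0, 0, 0, 0, 0]],
  ],
  gripper=32,
)

```text
time: 5.0
ee_pos: [0.5277, -0.0615, 0.1908]
tcp_rot: [-180.0, 0.0, 23.2]
wrist_force: [0.5, 0.0, 1.3]
opening: 0.0319
```

```bash
python3 - <<'E'
from h import *
o,p,r=st();print(o["time"],np.round(o["q"],1),p.round(4),o["tcp_rot"],o["opening"])
W=bot.camera("wrist");cv2.imwrite("pics/w2.png",W["color"][:,:,::-1])
E
```

```text
5.0 [ -6.7   1.6  -0.   88.4   0.  150.2] [ 0.5277 -0.0615  0.1908] [-1.79986466e+02  2.29371932e-02  2.31734310e+01] 0.031853534475266634
```

View pics/w2.png

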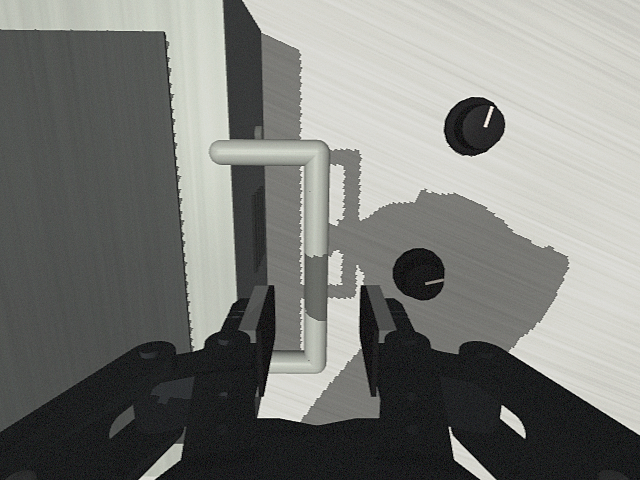

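Emit:
servo_tool(
  motion=[
    [[0, 0, 30, 0, 0, 0], [0, 0, 30, 0, 0, 0], [0, 0, 8, 0, 0, 0], [0, 0, 0, 0, 0, 0]],
  ],
)

```text
time: 5.45
ee_pos: [0.5279, -0.0616, 0.1227]
tcp_rot: [-180.0, 0.0, 23.1]
wrist_force: [-0.3, -0.3, 0.2]
opening: 0.0318
```

Emit:
servo_tool(
  motion=[
    [[0, 0, 0, 0, 0, 0], [0, 0, 0, 0, 0, 0], [0, 0, 0, 0, 0, 0], [0, 0, 0, 0, 0, 0], [0, 0, 0, 0, 0, 0]],
  ],
  gripper=0,
  newtons=25,
)

```text
time: 5.95
ee_pos: [0.5284, -0.0607, 0.1245]
tcp_rot: [-180.0, -0.2, 23.1]
wrist_force: [-3.9, 6.3, 3.4]
opening: 0.0109
```

```bash
python3 - <<'E'
import numpy as np
th=np.r_[np.arange(0,1.61,.08),1.6+.04*np.arange(1,9)]
y=np.round(200*np.cos(th),1);z=np.round(-200*np.sin(th),1)
for i in range(len(th)-1): print(round(th[i+1],2),round(y[i+1]-y[i],1),round(z[i+1]-z[i],1))
E
```

```text
0.08 -0.6 -16.0
0.16 -2.0 -15.9
0.24 -3.1 -15.6
0.32 -4.5 -15.4
0.4 -5.6 -15.0
0.48 -6.8 -14.5
0.56 -7.9 -13.8
0.64 -9.1 -13.2
0.72 -10.0 -12.5
0.8 -11.1 -11.6
0.88 -11.9 -10.6
0.96 -12.7 -9.7
1.04 -13.5 -8.7
1.12 -14.1 -7.5
1.2 -14.6 -6.4
1.28 -15.2 -5.2
1.36 -15.5 -4.0
1.44 -15.7 -2.7
1.52 -15.9 -1.4
1.6 -16.0 -0.2
1.64 -8.0 0.4
1.68 -8.0 0.7
1.72 -7.9 1.0
1.76 -7.9 1.4
1.8 -7.8 1.6
1.84 -7.8 2.0
1.88 -7.7 2.3
1.92 -7.5 2.6
```

Emit:
servo_tool(
  motion=[
    [[0, -0.6, -16, 0, 0, 0], [0, -2, -15.9, 0, 0, 0], [0, -3.1, -15.6, 0, 0, 0], [0, -4.5, -15.4, 0, 0, 0], [0, -5.6, -15, 0, 0, 0]],
  ],
)

```text
time: 6.45
ee_pos: [0.5217, -0.0456, 0.2017]
tcp_rot: [-179.9, -0.1, 23.1]
wrist_force: [0.4, 12.6, -8.0]
opening: 0.0112
```

```bash
python3 - <<'E'
from h import *
W=bot.camera("side");cv2.imwrite("pics/s3.png",W["color"][100:400,80:480,::-1])
E
```

```text
(no output)
```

View pics/s3.png

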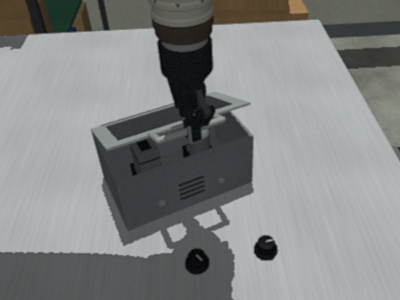

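Emit:
servo_tool(
  motion=[
    [[0, -7.8, -14.5, 0, 0, 0], [0, -8.4, -13.8, 0, 0, 0], [0, -9.1, -13.2, 0, 0, 0], [0, -10, -12.5, 0, 0, 0], [0, -11.1, -11.6, 0, 0, 0]],
  ],
)

```text
time: 7.0
ee_pos: [0.5042, -0.004, 0.2683]
tcp_rot: [179.9, -0.2, 23.1]
wrist_force: [7.7, 1.4, -2.6]
opening: 0.0108
```

Emit:
servo_tool(
  motion=[
    [[0, -11.9, -10.6, 0, 0, 0], [0, -12.7, -9.7, 0, 0, 0], [0, -13.5, -8.7, 0, 0, 0], [0, -14.1, -7.5, 0, 0, 0], [0, -14.6, -6.4, 0, 0, 0]],
  ],
)

```text
time: 7.5
ee_pos: [0.478, 0.0574, 0.3117]
tcp_rot: [179.8, -0.3, 23.1]
wrist_force: [5.1, 1.4, -0.9]
opening: 0.011
```

Emit:
servo_tool(
  motion=[
    [[0, -15.2, -5.2, 0, 0, 0], [0, -15.5, -4, 0, 0, 0], [0, -15.7, -2.7, 0, 0, 0], [0, -15.9, -1.4, 0, 0, 0], [0, -16, -0.2, 0, 0, 0]],
  ],
)

```text
time: 8.0
ee_pos: [0.447, 0.1298, 0.3244]
tcp_rot: [179.9, -0.2, 23.1]
wrist_force: [6.2, 1.8, 2.9]
opening: 0.0113
```

Emit:
servo_tool(
  motion=[
    [[0, -8, 0.4, 0, 0, 0], [0, -8, 0.7, 0, 0, 0], [0, -7.9, 1, 0, 0, 0], [0, -7.9, 1.4, 0, 0, 0]],
  ],
)

```text
time: 8.4
ee_pos: [0.4344, 0.1588, 0.3206]
tcp_rot: [179.9, -0.2, 23.1]
wrist_force: [5.3, 0.8, -1.4]
opening: 0.011
```

```bash
python3 - <<'E'
from h import *
o,p,r=st();print(o["time"],p.round(4),np.round(o["wrist_force"],1))
hw=c2w([.4818,.0496,.395],[[0,.08,.122]])[0];d=p-hw;yc=-np.sin(.395)*d[0]+np.cos(.395)*d[1];xc=np.cos(.395)*d[0]+np.sin(.395)*d[1]
print(xc,yc,d[2],np.hypot(yc,d[2]),np.pi-np.arctan2(d[2],yc))
W=bot.camera("side");cv2.imwrite("pics/s4.png",W["color"][100:400,80:480,::-1])
E
```

```text
8.4 [0.4344 0.1588 0.3206] [ 5.3  0.8 -1.4]
-0.001685255273744803 0.03904175230316617 0.1986226949630438 0.20242340125905434 1.7648843211662109
```

View pics/s4.png

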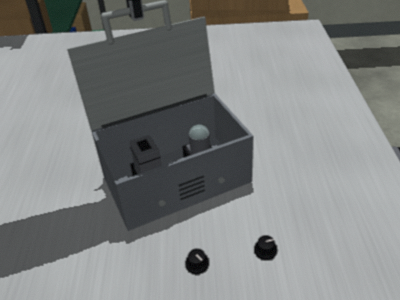

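Emit:
servo_tool(
  motion=[
    [[0, -5, 1, 0, 0, 0], [0, -5, 1.2, 0, 0, 0], [0, -5, 1.3, 0, 0, 0], [0, -4, 1.1, 0, 0, 0], [0, -4, 1.2, 0, 0, 0]],
  ],
)

```text
time: 8.95
ee_pos: [0.4255, 0.1799, 0.3143]
tcp_rot: [180.0, -0.2, 23.1]
wrist_force: [3.8, 2.1, 0.8]
opening: 0.0107
```

Emit:
servo_tool(
  motion=[
    [[0, -2, 0.6, 0, 0, 0], [0, -2, 0.6, 0, 0, 0], [0, -2, 0.7, 0, 0, 0], [0, -1.5, 0.5, 0, 0, 0], [0, 0, 0, 0, 0, 0]],
  ],
)

```text
time: 9.45
ee_pos: [0.4239, 0.1837, 0.3126]
tcp_rot: [-179.8, -0.2, 23.3]
wrist_force: [4.6, 3.5, 5.4]
opening: 0.011
```

```bash
cat >th.py <<'E'
from h import *
o,p,r=st();print(o["time"],p.round(4),np.round(o["wrist_force"],1))
hw=c2w([.4818,.0496,.395],[[0,.08,.122]])[0];d=p-hw;yc=-np.sin(.395)*d[0]+np.cos(.395)*d[1]
print(yc,d[2],np.hypot(yc,d[2]),np.pi-np.arctan2(d[2],yc))
E
python3 th.py
```

```text
9.45 [0.4239 0.1837 0.3126] [4.6 3.5 5.4]
0.06602325617744281 0.19056664575501053 0.2016797382747903 1.904311823524707
```

Emit:
servo_tool(
  motion=[
    [[0, -1.5, 0.5, 0, 0, 0], [0, 0, 0, 0, 0, 0], [0, 0, 0, 0, 0, 0]],
  ],
)

```text
time: 9.75
ee_pos: [0.4237, 0.1843, 0.3124]
tcp_rot: [-179.8, -0.3, 23.4]
wrist_force: [4.0, 3.6, 7.5]
opening: 0.0111
```

```bash
python3 th.py
```

```text
9.75 [0.4237 0.1843 0.3124] [4.  3.6 7.5]
0.06672035610469262 0.1903526246574157 0.20170703416763625 1.907924750831351
```

Emit:
servo_tool(
  motion=[
    [[0, 0, 0, 0, 0, 0], [0, 0, 0, 0, 0, 0], [0, 0, 0, 0, 0, 0]],
  ],
  gripper=44,
)

```text
time: 10.05
ee_pos: [0.423, 0.1836, 0.3102]
tcp_rot: [-179.8, 0.0, 23.4]
wrist_force: [0.9, 0.8, 0.2]
opening: 0.0439
```

Emit:
servo_tool(
  motion=[
    [[0, 0, -10, 0, 0, 0], [0, 0, -20, 0, 0, 0], [0, 0, -30, 0, 0, 0], [0, 0, 0, 0, 0, 0]],
  ],
)

```text
time: 10.45
ee_pos: [0.4236, 0.1835, 0.3739]
tcp_rot: [-179.8, -0.3, 23.4]
wrist_force: [0.2, -0.2, 0.1]
opening: 0.044
```

```bash
python3 - <<'E'
from h import *
o,p,r=st();print(o["time"],p.round(4),np.round(o["wrist_force"],1),o["q"])
import pickle
for n in("side","top"):
  W=bot.camera(n);cv2.imwrite(f"pics/{n}5.png",cv2.resize(np.ascontiguousarray(W["color"][100:400,100:500,::-1]),None,fx=2,fy=2,interpolation=cv2.INTER_CUBIC))
  print(proj(W,c2w([.4818,.0496,.395],[[0,.08+.0684,.122+.188],[.055,.08+.0684,.122+.188],[-.055,.08+.0684,.122+.188]])).round(1).tolist())
  for P in c2w([.4818,.0496,.395],[[-.055,0,.113]]): print(proj(W,[P]).round(1))
E
```

```text
10.45 [0.4236 0.1835 0.3739] [ 0.2 -0.2  0.1] [ 23.32136732  -2.49986619  16.67872115 108.92052197   0.18280402
 179.9229746 ]
[[211.7, 107.1], [240.0, 101.1], [181.9, 113.3]]
[[224.9 245.3]]
[[202.2, 306.8], [189.4, 270.9], [215.3, 343.8]]
[[316.3 309.3]]
```

View pics/side5.png

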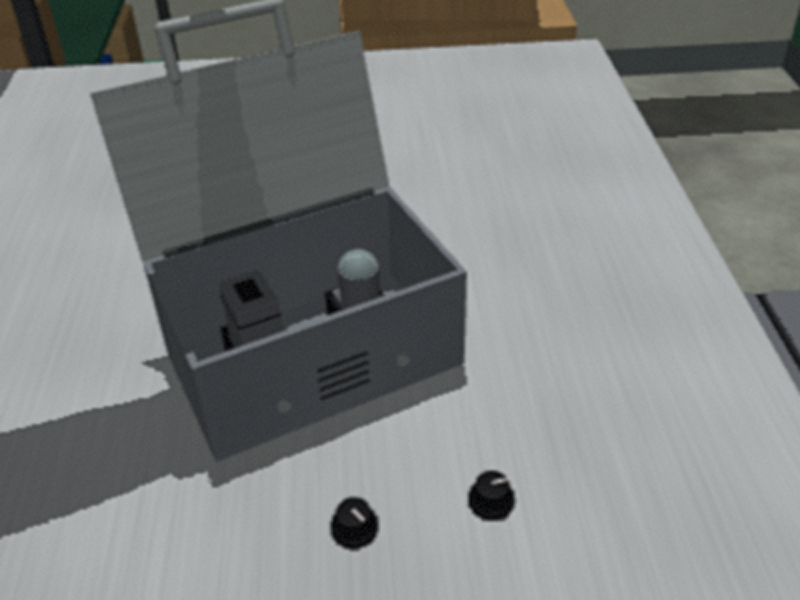

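View pics/top5.png

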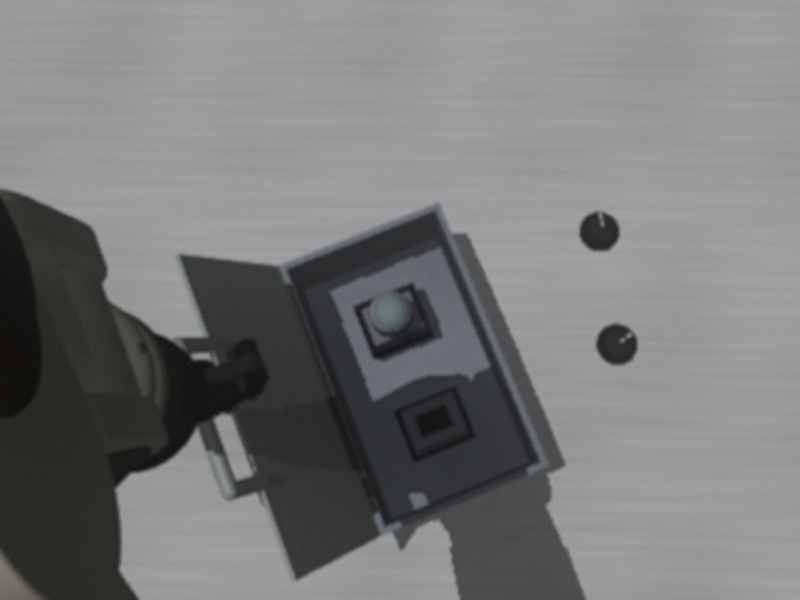

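Emit:
servo_tool(
  motion=[
    [[0, 0, 0, 0, 0, -0.142], [0, 0, 0, 0, 0, -0.142], [0, 0, 0, 0, 0, -0.142], [0, 0, 0, 0, 0, -0.142], [0, 0, 0, 0, 0, -0.142]],
  ],
)

```text
time: 11.05
ee_pos: [0.4232, 0.1834, 0.3691]
tcp_rot: [-179.8, -0.0, 64.4]
wrist_force: [0.7, 1.0, 0.1]
opening: 0.0443
```

Emit:
servo_tool(
  motion=[
    [[0, 0, 0, 0, 0, -0.142], [0, 0, 0, 0, 0, -0.142], [0, 0, 0, 0, 0, -0.142], [0, 0, 0, 0, 0, -0.142], [0, 0, 0, 0, 0, -0.142]],
  ],
)

```text
time: 11.55
ee_pos: [0.4232, 0.1834, 0.3691]
tcp_rot: [-179.9, -0.2, 105.1]
wrist_force: [-0.2, 1.1, 0.1]
opening: 0.0442
```

Emit:
servo_tool(
  motion=[
    [[0, 0, 0, 0, 0, -0.142], [-37, -13, 0, 0, 0, 0], [-37, -13, 0, 0, 0, 0], [-37, -13, 0, 0, 0, 0], [-35, -14, 0, 0, 0, 0]],
  ],
  gripper=72,
)

```text
time: 12.05
ee_pos: [0.4311, 0.027, 0.3686]
tcp_rot: [-179.9, -0.2, 112.9]
wrist_force: [0.6, -0.4, 0.1]
opening: 0.0722
```

Emit:
servo_tool(
  motion=[
    [[0, 0, 40, 0, 0, 0], [0, 0, 40, 0, 0, 0], [0, 0, 40, 0, 0, 0], [0, 0, 0, 0, 0, 0]],
  ],
)

```text
time: 12.45
ee_pos: [0.4286, 0.0285, 0.2435]
tcp_rot: [-179.5, -0.4, 112.9]
wrist_force: [-0.0, -0.8, -0.3]
opening: 0.0721
```

```bash
python3 - <<'E'
from h import *
o,p,r=st();print(o["time"],p.round(4),o["tcp_rot"],np.round(o["q"],1))
W=bot.camera("wrist");cv2.imwrite("pics/w6.png",W["color"][:,:,::-1])
P=[.4818,.0496,.395]
print(proj(W,c2w(P,[[-.055+a*.02,b*.026,.113] for a,b in((1,1),(1,-1),(-1,-1),(-1,1),(0,0))])).round(1).tolist())
E
```

```text
12.45 [0.4286 0.0285 0.2435] [-179.45372158   -0.3770387   112.87819691] [  3.7 -10.9  -5.9  95.7   0.2  70.8]
[[355.0, 194.3], [352.7, 272.2], [292.3, 271.8], [291.4, 194.0], [322.9, 234.1]]
```

View pics/w6.png

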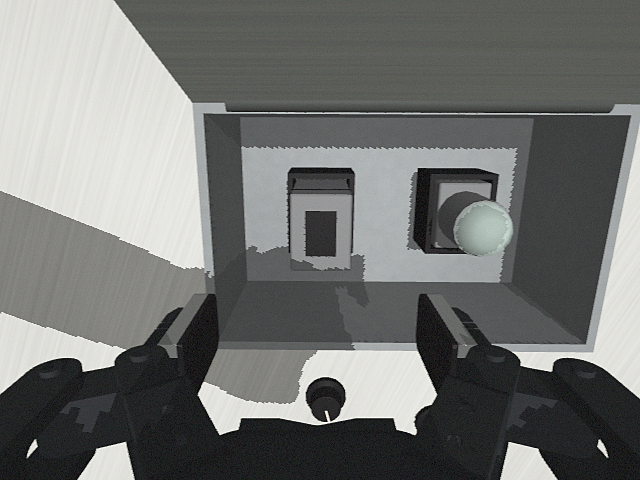

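```bash
python3 - <<'E'
from h import *
print([np.round(v,3) for v in delta(np.array([.431,.0284,.2435]),Rn.from_euler("xyz",[180,0,112.7],degrees=True))])
E
```

```text
[array([-0.703,  1.075,  3.93 ]), array([-0.005, -0.005,  0.003])]
```

Emit:
servo_tool(
  motion=[
    [[-0.7, 1, 30, -0.005, -0.005, 0.003], [0, 0, 30, 0, 0, 0], [0, 0, 30, 0, 0, 0], [0, 0, 25, 0, 0, 0], [0, 0, 0, 0, 0, 0]],
  ],
)

```text
time: 13.0
ee_pos: [0.4326, 0.0287, 0.1342]
tcp_rot: [179.8, 0.1, 112.7]
wrist_force: [-0.1, 0.2, 0.2]
opening: 0.0722
```

```bash
python3 - <<'E'
from h import *
W=bot.camera("wrist");cv2.imwrite("pics/w7.png",W["color"][:,:,::-1])
print([np.round(v,3) for v in delta(np.array([.431,.0284,.080]),Rn.from_euler("xyz",[180,0,112.7],degrees=True))])
E
```

```text
[array([ 0.623, -2.549, 56.02 ]), array([0.005, 0.002, 0.001])]
```

View pics/w7.png

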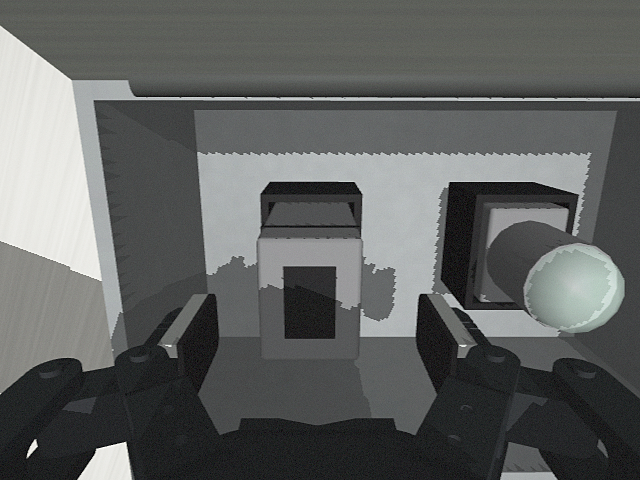

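Emit:
servo_tool(
  motion=[
    [[0.6, -2.5, 16, 0.005, 0.002, 0], [0, 0, 20, 0, 0, 0], [0, 0, 20, 0, 0, 0], [0, 0, 0, 0, 0, 0], [0, 0, 0, 0, 0, 0]],
  ],
)

```text
time: 13.55
ee_pos: [0.4309, 0.0283, 0.0797]
tcp_rot: [180.0, -0.0, 112.7]
wrist_force: [-0.2, -0.2, -0.1]
opening: 0.0718
```

```bash
python3 - <<'E'
from h import *
print([np.round(v,3) for v in delta(np.array([.431,.0284,.080]),Rn.from_euler("xyz",[180,0,112.7],degrees=True))],np.round(bot.get_obs()["wrist_force"],1))
E
```

```text
[array([ 0.076,  0.12 , -0.262]), array([ 0.001, -0.   ,  0.001])] [-0.2 -0.2 -0.1]
```

Emit:
servo_tool(
  motion=[
    [[0, 0, 0, 0, 0, 0], [0, 0, 0, 0, 0, 0], [0, 0, 0, 0, 0, 0], [0, 0, 0, 0, 0, 0], [0, 0, 0, 0, 0, 0]],
  ],
  gripper=0,
  newtons=70,
)

```text
time: 14.05
ee_pos: [0.431, 0.0283, 0.0798]
tcp_rot: [179.9, 0.0, 112.7]
wrist_force: [-0.5, -0.1, 5.9]
opening: 0.0394
```

Emit:
servo_tool(
  motion=[
    [[0, 0, -8, 0, 0, 0], [0, 0, -12, 0, 0, 0], [0, 0, -12, 0, 0, 0], [0, 0, -12, 0, 0, 0]],
  ],
)

```text
time: 14.45
ee_pos: [0.4306, 0.0282, 0.1239]
tcp_rot: [180.0, -0.0, 112.7]
wrist_force: [-0.3, 0.3, -3.3]
opening: 0.0389
```

Emit:
servo_tool(
  motion=[
    [[0, 0, -15, 0, 0, 0], [0, 0, -20, 0, 0, 0], [0, 0, -25, 0, 0, 0], [0, 0, -30, 0, 0, 0], [0, 0, -30, 0, 0, 0]],
  ],
)

```text
time: 14.95
ee_pos: [0.4302, 0.0282, 0.2445]
tcp_rot: [180.0, -0.0, 112.7]
wrist_force: [0.4, -0.2, -2.9]
opening: 0.0396
```

Emit:
servo_tool(
  motion=[
    [[0, 0, -30, 0, 0, 0], [0, 0, -30, 0, 0, 0], [0, 0, -30, 0, 0, 0], [0, 0, -30, 0, 0, 0], [0, 0, -20, 0, 0, 0]],
  ],
)

```text
time: 15.45
ee_pos: [0.4302, 0.0282, 0.3855]
tcp_rot: [179.9, 0.0, 112.7]
wrist_force: [0.0, 0.4, -3.3]
opening: 0.0388
```

```bash
python3 - <<'E'
from h import *
o,p,r=st();print(o["time"],p.round(4),o["tcp_rot"],np.round(o["q"],1),np.round(o["wrist_force"],1))
W=bot.camera("side");cv2.imwrite("pics/s8.png",W["color"][:,:,::-1])
E
```

```text
15.45 [0.4302 0.0282 0.3855] [1.79868440e+02 2.87921840e-02 1.12728666e+02] [  3.7  -5.7  15.  110.6   0.   71. ] [ 0.   0.4 -3.3]
```

View pics/s8.png

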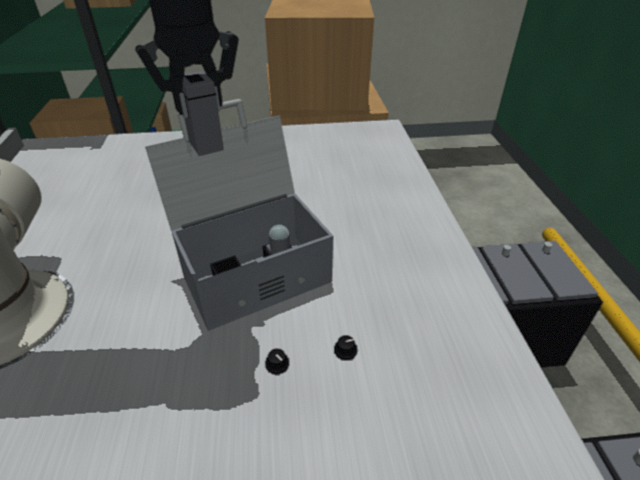

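Emit:
servo_tool(
  motion=[
    [[0, 12, 0, -0.13, 0, 0], [0, 12, 1.5, -0.13, 0, 0], [0, 11.6, 3, -0.13, 0, 0], [0, 11, 4.5, -0.13, 0, 0], [0, 10.4, 6, -0.13, 0, 0]],
  ],
  newtons=80,
)

```text
time: 16.0
ee_pos: [0.4857, 0.0514, 0.3832]
tcp_rot: [142.5, 0.0, 112.7]
wrist_force: [-0.1, 0.5, -3.9]
opening: 0.039
```

```bash
python3 - <<'E'
from h import *
o,p,r=st();print(o["time"],p.round(4),np.round(o["q"],1),np.round(o["qd"],1),np.round(o["wrist_force"],1),r.as_matrix().round(3))
E
```

```text
16.0 [0.4857 0.0514 0.3832] [ -1.9 -32.7 -14.2  73.5  14.7  70. ] [-11.4 -53.3 -64.6 -80.3  31.8   6.4] [-0.1  0.5 -3.9] [[-0.387  0.731  0.562]
 [ 0.922  0.307  0.235]
 [-0.     0.609 -0.793]]
```

Emit:
servo_tool(
  motion=[
    [[0, 24, 18, 0, 0, 0], [0, 24, 18, 0, 0, 0], [0, 24, 18, -0.1, 0, 0], [0, 22, 20, -0.1, 0, 0], [0, 0, 0, 0, 0, 0]],
  ],
)

```text
time: 16.5
ee_pos: [0.5964, 0.0982, 0.3797]
tcp_rot: [131.4, -0.1, 112.8]
wrist_force: [-1.4, -0.3, -4.5]
opening: 0.0391
```

```bash
python3 - <<'E'
from h import *
o,p,r=st();print(o["time"],p.round(4),np.round(o["q"],1),np.round(o["qd"],1),np.round(o["wrist_force"],1),r.as_matrix().round(3))
E
```

```text
16.5 [0.5964 0.0982 0.3797] [  2.9 -28.  -18.3  52.9  14.8  76.6] [-0.5 -0.2  3.9  9.3 -1.1 -1.8] [-1.4 -0.3 -4.5] [[-0.387  0.61   0.691]
 [ 0.922  0.254  0.291]
 [ 0.002  0.75  -0.661]]
```

Emit:
servo_tool(
  motion=[
    [[0, 12, 14, -0.12, 0, 0], [0, 10, 15, -0.12, 0, 0], [0, 8, 16, -0.12, 0, 0], [0, 0, 0, 0, 0, 0]],
  ],
)

```text
time: 16.9
ee_pos: [0.6453, 0.1185, 0.3751]
tcp_rot: [111.1, -0.2, 112.7]
wrist_force: [-0.9, 0.4, -5.9]
opening: 0.0392
```

```bash
python3 - <<'E'
from h import *
o,p,r=st();print(o["time"],p.round(4),np.round(o["q"],1),np.round(o["qd"],1),np.round(o["wrist_force"],1),r.as_matrix().round(3))
E
```

```text
16.9 [0.6453 0.1185 0.3751] [  3.1 -34.2 -36.2  20.3  18.3  82.8] [-0.2  0.7  8.6 14.9 -1.  -2.6] [-0.9  0.4 -5.9] [[-0.386  0.333  0.86 ]
 [ 0.922  0.136  0.361]
 [ 0.003  0.933 -0.36 ]]
```

Emit:
servo_tool(
  motion=[
    [[0, 6, 18, -0.12, 0, 0], [0, 4, 18, -0.12, 0, 0], [0, 2, 18, -0.12, 0, 0], [0, 0, 0, 0, 0, 0], [0, 0, 0, 0, 0, 0]],
  ],
)

```text
time: 17.4
ee_pos: [0.6953, 0.1382, 0.3798]
tcp_rot: [92.3, -0.1, 112.7]
wrist_force: [-0.1, -0.3, -2.7]
opening: 0.0394
```

```bash
python3 - <<'E'
from h import *
o,p,r=st();print(o["time"],p.round(4),np.round(o["q"],1),np.round(o["qd"],1),np.round(o["wrist_force"],1),r.as_matrix().round(3))
for n in("side","top","wrist"):
  W=bot.camera(n);cv2.imwrite(f"pics/{n}9.png",W["color"][:,:,::-1])
E
```

```text
17.4 [0.6953 0.1382 0.3798] [  4.5 -27.6 -46.7 -16.8  18.1  89.3] [-0.2 -1.8  1.2 -0.3  0.1  0.2] [-0.1 -0.3 -2.7] [[-0.386  0.037  0.922]
 [ 0.923  0.014  0.385]
 [ 0.001  0.999 -0.039]]
```

View pics/side9.png

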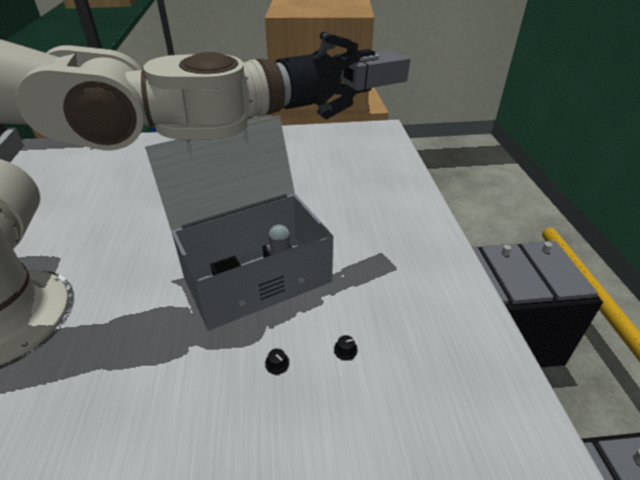

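View pics/wrist9.png

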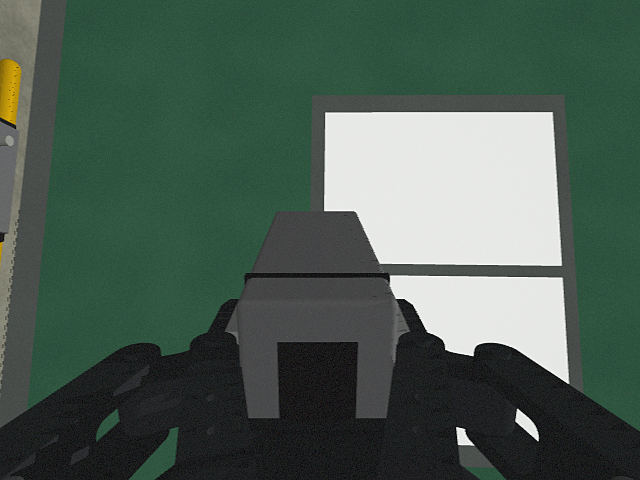

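View pics/top9.png

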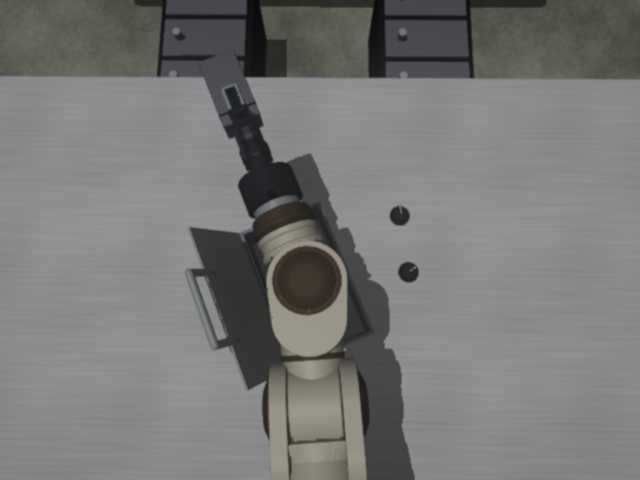

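Emit:
servo_tool(
  motion=[
    [[0, 0, 0, -0.039, 0, 0], [0, 0, 0, 0, 0, 0], [0, 0, 0, 0, 0, 0], [0, 0, 0, 0, 0, 0], [0, 0, 0, 0, 0, 0]],
  ],
)

```text
time: 18.05
ee_pos: [0.6947, 0.1382, 0.382]
tcp_rot: [89.6, 0.0, 112.7]
wrist_force: [0.3, -0.0, -3.4]
opening: 0.039
```

Emit:
servo_tool(
  motion=[
    [[0, 0, 0, 0, 0, 0], [0, 0, 0, 0, 0, 0], [0, 0, 0, 0, 0, 0], [0, 0, 0, 0, 0, 0], [0, 0, 0, 0, 0, 0]],
  ],
)

```text
time: 18.55
ee_pos: [0.6947, 0.1383, 0.3811]
tcp_rot: [89.6, -0.0, 112.7]
wrist_force: [-0.1, -0.6, -3.0]
opening: 0.039
```

```bash
python3 - <<'E'
from h import *
o,p,r=st();print(o["time"],p.round(4),np.round(o["q"],1),np.round(o["qd"],1),np.round(o["wrist_force"],1),r.as_matrix().round(3),o["opening"])
a={n:bot.camera(n) for n in("side","wrist")}
S=a["side"];im=S["color"][:,:,::-1].copy()
pts=[p+r.apply([x,y,z]) for x in(-.026,.026) for y in(-.02,.02) for z in(-.033,.072)]
for q in proj(S,pts): cv2.circle(im,tuple(int(round(v)) for v in q),1,(0,0,255),-1)
cv2.imwrite("pics/side10.png",cv2.resize(im[20:140,240:440],None,fx=4,fy=4,interpolation=cv2.INTER_CUBIC))
cv2.imwrite("pics/wrist10.png",a["wrist"]["color"][:,:,::-1])
E
```

```text
18.55 [0.6947 0.1383 0.3811] [  4.5 -26.8 -48.3 -22.   18.2  90.1] [-0.  -0.   0.  -0.1  0.   0.1] [-0.1 -0.6 -3. ] [[-0.386 -0.007  0.923]
 [ 0.923 -0.003  0.386]
 [ 0.     1.     0.007]] 0.03903730744103846
```

View pics/side10.png

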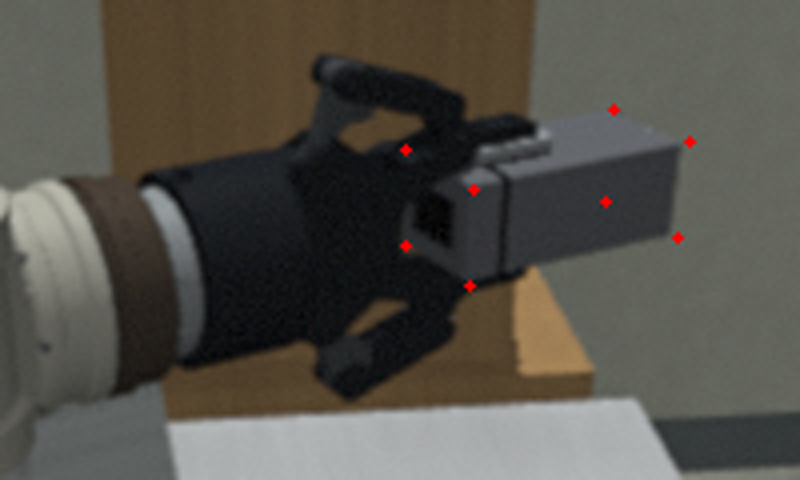

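```bash
python3 -c "
from workcell import bot
print(bot.job_done())"
```

```text
the job is handed in; nothing more can be done
None
```

I swung the cover open in the gripper and guided it onto its stop. I then drew the battery pack out of its socket and turned it level in the air. I handed the job in at about 18.7 s with the pack still held.

- **Cover:** it came up against the stop at a computed angle of about 1.91 rad with only light forces. After I let go, and again after the pack was lifted and turned, the side view showed it still open.
- **Pack:** the tool is level to within 0.5°, the grasp point is 0.381 m up, and the grip is 80 N with the opening steady at 39 mm. That puts the pack's lowest edge at about 0.36 m, some 24 cm above the rim. Its outline in the last side view agreed with the computed pose to about 2–3 pixels, and the joints were at rest.
- **Position:** the foot faces outward, away from the robot. The pack is held beyond the box, out towards the far edge of the work surface, not directly over the box.
- **Other things:** the lamp was still in its socket and both knobs still in place in the side view taken as the pack came level. In the last top view the arm and the opened cover hid the spots of the amber lens and the latch plate, so I could not check those two. I saw no unexpected contact forces at any point.

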